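# Check a brass fitting's bore with a go / no-go plug gauge

### The job

Check the bore of the brass fitting held in the clamp fixture with the double-ended plug gauge: push the long, thin go end all the way in until its collar seats firmly against the fitting, draw it out, then press the short, thick no-go end squarely against the bore's mouth with a light but definite push for about a second, to confirm that it does not enter. Then lay the gauge back in its wooden cradle and let go. Never push on the fitting harder than about 25 N, set the gauge down gently, and leave the other things on the table where they are.

Things in the scene. Friction and masses are not known exactly. Their poses are not given: they have to be found in the camera images.
- gauge: Plug gauge 127 mm long, about 0.26 kg, lying level in its cradle at the start. Origin: middle of the handle, on the gauge's axis; x runs along the axis to the go end, z up at the start. Handle: square bar 16 x 16 mm from x = -38 to 38 mm; grip it here, across the bar, from above. Outline: collar and go plug on the +x side, no-go plug on the -x side (see the two points).
- go_shoulder (a point): Point on the gauge's axis in the collar's outer face (gauge x = 43 mm), where the go plug begins; axes as the gauge's. Collar: 30 mm in diameter, x = 38 to 43 mm. Go plug: 23 mm in diameter, x = 43 to 73 mm, its last 2.4 mm tapering to 20.6 mm.
- nogo_face (a point): Centre of the flat end face of the no-go plug (gauge x = -54 mm); axes as the gauge's. No-go plug: 28.5 mm in diameter, gauge x = -38 to -54 mm.
- fixture: Fixed aluminium clamp fixture holding the brass fitting with its bore level. Origin: centre of the underside, on the table; x along the bore, y across it, z up. Base 75 (x) x 124 (y) x 12 mm; cheeks at y = 32 to 42 and -42 to -32 mm, x within 18 mm, 58 mm high; clamp screws' heads out to y = 67 mm either way, 41 to 59 mm high.
- bore_zero (a point): Fixed point of the fixture, 50 mm above its origin, axes as the fixture's. The fitting is a smooth, lightly oiled brass sleeve, 44 mm in outer diameter, end faces at x = -20 and 20 mm, with a through bore of 25 mm whose axis is parallel to x at this height; either mouth may be used for either end of the gauge.
- clamp_top (a point): Fixed point of the fixture, 72 mm above its origin. NOTE: the screws hold the fitting tight, with its bore's axis anywhere from y = -8 to 8 mm across the fixture, different each time and not shown by any pose here. Find it by feel or sight: the go nose stops on the end face when off-centre, slides in when within about 1 mm of it; its taper pushes sideways when 1 to 2 mm off. The fitting does not give.
- rest: Fixed wooden cradle. Origin: centre of the underside; x along the gauge lying in it. Base 110 (x) x 70 (y) x 10 mm; posts at x = 26 to 34 and -34 to -26 mm, 34 mm wide, each with a slot 20 mm wide, floor at 40 mm and lips at 50 mm height. The handle's ends lie in the slots (gauge axis 48 mm high), plugs outside, 4 mm of play along x either way.
- spare_a: Loose brass fitting standing on end, 44 mm in diameter, 40 mm high: not to be disturbed. Origin: centre of the underside.
- spare_b: A second such loose brass fitting: not to be disturbed. Origin: centre of the underside.
- caliper: Loose steel caliper lying flat, 190 mm long along its y axis, jaws reaching 57 mm out to +x, at most 12 mm high: not to be disturbed. Origin: centre of the underside of its beam.

How it is judged:
By the outcome, as a careful person would: the job done as asked, in the order asked, and still so for the second after the job is handed in, with the robot touching nothing.
It also fails if it takes over 72 s, if anything falls off the work surface, if the arm or the gripper's body presses on something with over 40 N, if the wrist force passes 120 N, or if a joint passes its speed limit or range.

### The arm

A 6-joint arm with a two-finger parallel gripper is mounted at the origin on the work surface. World frame = base frame: x ahead of the robot, y to its left, z up, the work surface at z = 0. Lengths are in m, angles in rad, forces in N, time in s.
With the tool pointing down it reaches from about 0.375 to 0.975 m from the base axis. Payload 3.8 kg.
Tool frame: the origin (TCP) lies midway between the tips of the shut fingers; the grasp point (between the pads) lies 19 mm behind it; z points along the fingers, y is the line along which they close (so a half turn about z gives the same grasp; the last joint's range is limited). The gripper opens to 85 mm and grips with 20 to 120 N. Pads are 22 mm wide; open, the fingers measure 114 mm over their backs; the gripper's body (76 mm by 85 mm) begins 54 mm behind the grasp point. The pads swing forward as they close: fully open they stand 13 mm farther back than shut.
Start: joints at [1.311, 0.264, 1.604, -0, 1.274, -0.037], TCP at [0.149, 0.658, 0.231] pointing down, gripper open.
Joint ranges: [-2.63, 2.63], [-0.94, 2.18], [0.31, 2.57], [-1.31, 4.45], [0, 2.66], [-2.55, 2.55]. Speed limits (rad/s): [2.57, 2.57, 3.14, 3.14, 3.14, 3.14].

### API

Orientations are given as a rotation vector (axis times angle).
In Python, from workcell import bot gives the robot as it stands.
- The arm moves only by the tool step_arm, never from a script. Its argument "motion" is a list of rows, each a list of 5 numbers: the finger opening in cm, from 0 to 8.54, then the shift along the tool's x, y, z in cm, then the turn about the tool's z in degrees. In form: [[claw, dx, dy, dz, twist], ...]. A call has 1 to 20 rows; each row is the pose to reach, as a shift and turn from the pose commanded when the call began, along the tool's axes at that moment; what a row does not reach only later rows make up. A row lasts 1/10 s, in which the tool goes at most 50 mm and 8.59 degrees, less where a joint would pass 70% of its speed; a pose out of reach is approached as far as the arm can. A call with a gripper value outside its range is refused whole. The fingers move at their own pace and stop on an object; "force" is the grip in N (left out, the last holds). Time passes only in rows, so rows that repeat a pose let the fingers close. It gives the time, the measured TCP pose, the force, the opening and the grip force at its end, in the units of the state.
- bot.read_state(): the state, without advancing time (a new reading comes with each control period).
- bot.read_camera(name): name is "scene" or "top" or "wrist"; returns (picture, depth): 420x560x3 uint8, red, green, blue; 420x560 float32, m along the optical axis (not along the pixel's ray), 0 where there is no reading.
- bot.calibration(name): a dict with "mtx" (3x3 intrinsics, pixels), "k1" (the pictures are not rectified: a ray, as slopes to the right and down, at radius r is drawn at 1 + k1 r^2 times it, then the intrinsics apply), "origin" and "orientation" of the camera in the world; the wrist camera has in their place "T_tool_cam" (4x4, takes a point from camera to tool coordinates, whose origin is the TCP and whose axes are the flange's). Camera axes: x right, y up, looking along -z (the intrinsics and any distortion apply to the point x, -y, -z); pixel columns grow to the right and rows downward; lengths in m; the calibration is good to about 2 mm. A picture is of the moment at which its call begins: read the wrist's pose just before it. calibration takes no time and is no camera call.
- bot.finish_job(): hands the job in; it is judged then, once.
The state is a dict: "time": time; "q": joint angles; "joint_vel": joint speeds; "joint_torque": joint torques, N m; "tool_pos": TCP position; "tcp_rot": TCP orientation; "wrist_force": force on the tool from outside, world axes, zero at the start; "torque": the same for the moment, N m; "width": opening from 0.0 (shut) to 1.0 (fully open); "grip_force": force on a finger pad.
Only numpy, scipy, OpenCV 4.12 (cv2) and the standard library are available. Lean on these libraries where they do the work, as an engineer would, in place of code of your own. Each camera call takes 0.05 s, during which the arm holds its last target. There are 200 camera calls.

## Working session

There is one attempt and no reset: what is moved stays moved. The work goes in short steps, Python scripts to look and compute and a tool call to move; the robot and the scene stay as the last step left them, time stands still between calls to the robot, and variables do not carry over. Pictures are saved under pics/ and viewed, at most 12 in all, crops included, and the job is handed in when it is done.

Besides the shell and the picture viewer there is one more tool, called after ">>>" in YAML: its name, and indented under it one key for each argument. step_arm: Moves the arm, as the interface text tells. Its arguments: {"type":"object","properties":{"motion":{"type":"array","items":{"type":"array","items":{"type":"number"}}},"force":{"type":"number"}},"required":["motion"]}

```bash
mkdir -p pics
cat > h.py <<'E'
import numpy as np, cv2
from workcell import bot
from scipy.spatial.transform import Rotation as R
def cam(name):
    s=bot.read_state(); im,d=bot.read_camera(name); c=bot.calibration(name)
    if name=='wrist':
        T=np.eye(4);T[:3,:3]=R.from_rotvec(s['tcp_rot']).as_matrix();T[:3,3]=s['tool_pos'];M=T@np.array(c['T_tool_cam'])
    else:
        M=np.eye(4);o=np.array(c['orientation']);M[:3,:3]=R.from_rotvec(o).as_matrix() if o.size==3 else o;M[:3,3]=c['origin']
    return im,d,np.array(c['mtx']),c['k1'],M
def cloud(d,K,k1,M):
    h,w=d.shape;u,v=np.meshgrid(np.arange(w),np.arange(h))
    p=np.stack([u,v],-1).reshape(-1,1,2).astype(np.float64)
    n=cv2.undistortPoints(p,K,np.array([k1,0,0,0,0.])).reshape(h,w,2)
    P=np.stack([n[...,0]*d,-n[...,1]*d,-d],-1)
    return P@M[:3,:3].T+M[:3,3]
def ray(px,z,K,k1,M):
    n=cv2.undistortPoints(np.array(px,float).reshape(-1,1,2),K,np.array([k1,0,0,0,0.])).reshape(-1,2)
    r=np.c_[n[:,0],-n[:,1],-np.ones(len(n))]@M[:3,:3].T
    return M[:3,3]+r*((z-M[2,3])/r[:,2])[:,None]
def save(n,im): cv2.imwrite('pics/'+n+'.png',im[...,::-1])
E
python3 - <<'E'
from h import *
np.set_printoptions(precision=4,suppress=True)
s=bot.read_state();print(s)
for n in('top','scene'):
    im,d,K,k1,M=cam(n);save(n,im);np.savez(n+'.npz',im=im,d=d,K=K,k1=k1,M=M);print(n,K,k1,M)
print(bot.calibration('wrist'))
E
```

```text
{'time': 0.0, 'q': array([ 1.3111,  0.2648,  1.6054,  0.    ,  1.2737, -0.0369]), 'joint_vel': array([-0.0005, -0.0013, -0.0012, -0.0012,  0.0002,  0.0018]), 'joint_torque': array([  0.002 , -51.5104, -36.7319,   0.0002,   0.0128,  -0.    ]), 'tool_pos': array([0.149 , 0.6576, 0.23  ]), 'tcp_rot': array([-0.3493, -3.1218,  0.0034]), 'wrist_force': array([-0.4572,  0.8731,  1.1436]), 'torque': array([-0.0391,  0.0095, -0.009 ]), 'grip_force': 0.0, 'width': 1.002019710064257}
top [[380.294    0.     276.739 ]
 [  0.     380.294  221.4403]
 [  0.       0.       1.    ]] -0.08506626601322806 [[ 0.0057  0.9948 -0.1021  0.5308]
 [-0.9999  0.0042 -0.0147 -0.0006]
 [-0.0141  0.1022  0.9947  0.8949]
 [ 0.      0.      0.      1.    ]]
scene [[403.8969   0.     280.8673]
 [  0.     403.8969 205.8121]
 [  0.       0.       1.    ]] -0.10762190800529355 [[ 0.7075 -0.6162  0.346   0.8765]
 [ 0.7066  0.6252 -0.3315 -0.2632]
 [-0.0121  0.4791  0.8777  0.7431]
 [ 0.      0.      0.      1.    ]]
{'mtx': array([[341.2587,   0.    , 273.438 ],
       [  0.    , 341.2587, 206.4469],
       [  0.    ,   0.    ,   1.    ]]), 'k1': -0.03764965262002775, 'T_tool_cam': array([[ 0.0007,  0.9523,  0.3051,  0.0775],
       [ 1.    , -0.0007, -0.0001, -0.0002],
       [ 0.0001,  0.3051, -0.9523, -0.1431],
       [ 0.    ,  0.    ,  0.    ,  1.    ]])}
```

View pics/top.png

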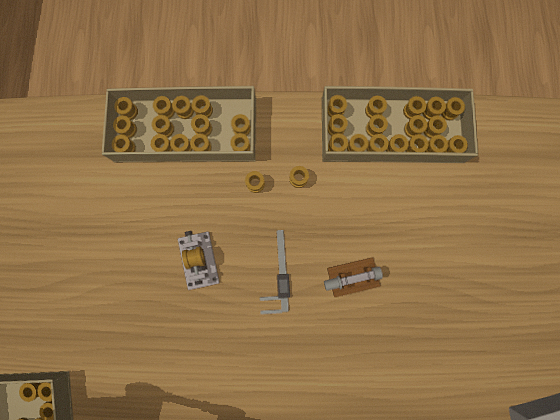

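View pics/scene.png

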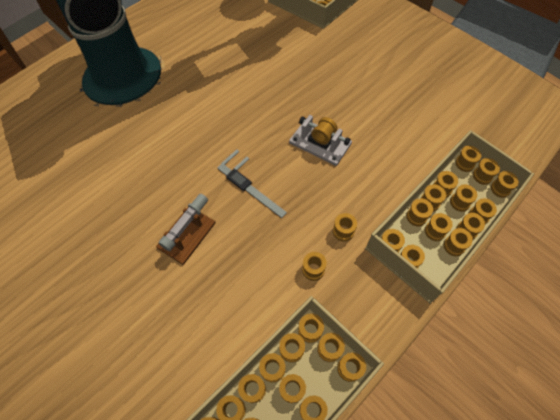

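Run:
```python
from h import *
np.set_printoptions(precision=4,suppress=True)
z=np.load('top.npz');im=z['im'];P=cloud(z['d'],z['K'],float(z['k1']),z['M'])
a=cv2.resize(im[225:295,165:235],(400,400),interpolation=cv2.INTER_CUBIC);b=cv2.resize(im[240:310,320:390],(400,400),interpolation=cv2.INTER_CUBIC)
save('topcrop',np.hstack([a,b]))
for (u,v) in [(198,260),(192,258),(354,277),(333,284),(375,273),(255,181),(299,176),(283,285),(450,220)]: print((u,v),P[v,u])
# cradle/gauge by height
for nm,(r0,r1,c0,c1) in dict(fix=(225,295,170,230),rest=(245,310,315,395)).items():
    Q=P[r0:r1,c0:c1].reshape(-1,3)
    for lo,hi in((.006,.018),(.04,.05),(.05,.075)):
        q=Q[(Q[:,2]>lo)&(Q[:,2]<hi)][:,:2]
        if len(q)>8: print(nm,lo,hi,len(q),cv2.minAreaRect(q.astype(np.float32)))
```

```text
(198, 260) [0.5305 0.1821 0.0707]
(192, 258) [0.5347 0.1957 0.0695]
(354, 277) [ 0.4954 -0.1581  0.0567]
(333, 284) [ 0.4803 -0.1115  0.0598]
(375, 273) [ 0.5043 -0.2031  0.0623]
(255, 181) [ 0.72    0.0652 -0.0004]
(299, 176) [ 0.7328 -0.0403 -0.0017]
(283, 285) [ 0.4747 -0.0029  0.0128]
(450, 220) [ 0.6281 -0.403  -0.0013]
fix 0.006 0.018 905 ((0.5296107530593872, 0.19635173678398132), (0.12491216510534286, 0.07423224300146103), 12.992683410644531)
fix 0.04 0.05 38 ((0.5395969748497009, 0.1917419731616974), (0.099745973944664, 0.03077664040029049), 9.585494041442871)
fix 0.05 0.075 647 ((0.5355753898620605, 0.19697055220603943), (0.12101728469133377, 0.04151872172951698), 12.909414291381836)
rest 0.006 0.018 894 ((0.4930211305618286, -0.16599205136299133), (0.0703968033194542, 0.11091750860214233), 13.316333770751953)
rest 0.04 0.05 57 ((0.49083441495895386, -0.15384823083877563), (0.0338687039911747, 0.12342488020658493), 15.077056884765625)
rest 0.05 0.075 548 ((0.4905029833316803, -0.1551382839679718), (0.03196103498339653, 0.12581297755241394), 12.035263061523438)
```

View pics/topcrop.png

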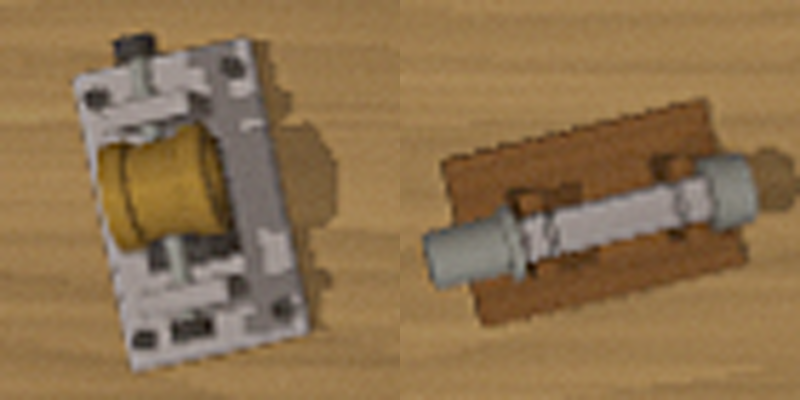

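```bash
cat >> h.py <<'E'
def mv(p,ang):
    "tool shift (cm) and twist (deg) to TCP p, tool y axis at world angle ang (deg)"
    s=bot.read_state();A=R.from_rotvec(s['tcp_rot']).as_matrix()
    a=np.degrees(np.arctan2(A[1,1],A[0,1]))
    print('shift',np.round(A.T@(np.array(p)-s['tool_pos'])*100,2),'twist',round(float((a-ang+180)%360-180),2),'t',round(s['time'],2))
E
python3 -c "
from h import *
mv((.53,.196,.22),13)"
```

```text
shift [-47.36 -36.6    1.08] twist 64.23 t 0.1
```

>>> step_arm:
  motion:
    - [8.5,-47.4,-36.6,1,64.2]
    - [8.5,-47.4,-36.6,1,64.2]
    - [8.5,-47.4,-36.6,1,64.2]
    - [8.5,-47.4,-36.6,1,64.2]
    - [8.5,-47.4,-36.6,1,64.2]
    - [8.5,-47.4,-36.6,1,64.2]
    - [8.5,-47.4,-36.6,1,64.2]
    - [8.5,-47.4,-36.6,1,64.2]
    - [8.5,-47.4,-36.6,1,64.2]
    - [8.5,-47.4,-36.6,1,64.2]
    - [8.5,-47.4,-36.6,1,64.2]
    - [8.5,-47.4,-36.6,1,64.2]
    - [8.5,-47.4,-36.6,1,64.2]
    - [8.5,-47.4,-36.6,1,64.2]
    - [8.5,-47.4,-36.6,1,64.2]
    - [8.5,-47.4,-36.6,1,64.2]

```text
time: 1.7
tool_pos: [0.5296, 0.1978, 0.2211]
tcp_rot: [-1.952, -2.461, 0.0]
wrist_force: [-0.1, 0.4, 0.6]
width: 0.993
grip_force: 0.0
```

Run:
```python
from h import *
np.set_printoptions(precision=4,suppress=True)
s=bot.read_state();print(s['tool_pos'],s['tcp_rot'],s['q'])
im,d,K,k1,M=cam('wrist');save('wf',im);np.savez('wf.npz',im=im,d=d,K=K,k1=k1,M=M)
P=cloud(d,K,k1,M).reshape(-1,3);P=P[np.linalg.norm(P[:,:2]-(.53,.196),axis=1)<.1]
for lo,hi in((.008,.016),(.054,.0585),(.06,.08)):
    q=P[(P[:,2]>lo)&(P[:,2]<hi)][:,:2]
    print(lo,len(q),cv2.minAreaRect(q.astype(np.float32)))
mv((.4926,-.1644,.20),13)
```

```text
[0.5296 0.1978 0.2211] [-1.9522 -2.4607  0.0005] [0.3132 0.0645 1.8535 0.0003 1.2242 0.0837]
0.008 3851 ((0.531782329082489, 0.1960042268037796), (0.12425709515810013, 0.0749470666050911), 13.190427780151367)
0.054 1013 ((0.5378901362419128, 0.19757309556007385), (0.12055031955242157, 0.0396520160138607), 13.071640014648438)
0.06 1757 ((0.5372580885887146, 0.1970990002155304), (0.11775854229927063, 0.040503110736608505), 12.956409454345703)
shift [-34.44 -11.85   2.11] twist 0.16 t 1.75
```

View pics/wf.png

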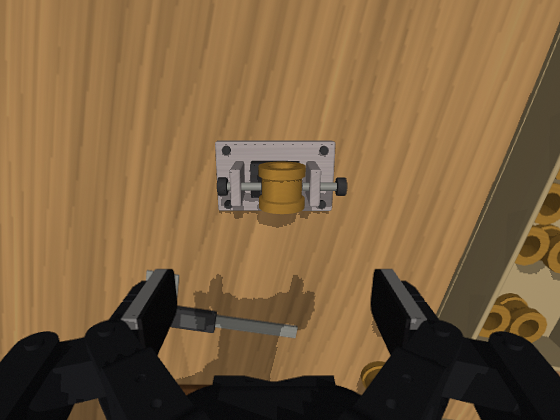

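Run:
```python
from h import *
from scipy.optimize import least_squares
np.set_printoptions(precision=4,suppress=True)
for f in('wf','top'):
    z=np.load(f+'.npz');P=cloud(z['d'],z['K'],float(z['k1']),z['M']).reshape(-1,3)
    c=np.array([.5315,.196]) if f=='wf' else np.array([.5296,.1964]);a=np.radians(13.1);v=np.array([np.cos(a),np.sin(a)]);u=np.array([-v[1],v[0]])
    X=(P[:,:2]-c)@u;Y=(P[:,:2]-c)@v;Z=P[:,2]
    b=(abs(X)<.045)&(abs(Y)<.07)&(Z>.008)&(Z<.016)
    print(f,'base X',X[b].min(),X[b].max(),'Y',Y[b].min(),Y[b].max(),'z',np.median(Z[b]))
    k=(abs(X)<.024)&(abs(Y)<.028)&(Z>.062)
    r=X[k]; print('fit X',r.min(),r.max(),'n',k.sum(),'zmax',np.percentile(Z[k],97))
    fl=k&(abs(abs(X)-.014)<.006)
    for nm,m in(('all',k),('ends',fl)):
        g=lambda p:np.hypot(Y[m]-p[0],Z[m]-p[1])-p[2]
        o=least_squares(g,[0.003,.05,.021],loss='soft_l1',f_scale=.001);print(nm,o.x)
    # axis direction: slice
    for lo,hi in((-.022,-.012),(-.005,.005),(.012,.022)):
        m=k&(X>lo)&(X<hi); 
        if m.sum()>20: print(lo,np.median(Y[m]),Y[m].min(),Y[m].max(),m.sum())
    m=(Z>.054)&(Z<.062)&(abs(X)<.018)&(abs(Y)>.028)&(abs(Y)<.045);print('cheeks',np.median(Y[m&(Y>0)]),np.median(Y[m&(Y<0)]))
```

```text
wf base X -0.037569169659560336 0.037496200981777535 Y -0.06189190767155169 0.06235361980828409 z 0.01239124908020156
fit X -0.020472523765058988 0.022600641331187568 n 12233 zmax 0.3133246949212389
all [0.0014 0.1869 0.1188]
ends [0.0014 0.1871 0.1183]
-0.022 0.005784708352666744 -0.012623321151026688 0.025523507721571758 350
-0.005 0.0065799159938807195 -0.008827648731200212 0.021437578669027103 346
0.012 0.0013834592329695999 -0.027998758473528684 0.02799711168054773 9501
cheeks 0.036810051290344856 -0.03636148827678536
top base X -0.03727736693233462 0.037103156748651375 Y -0.062451837693916476 0.062407998724084916 z 0.011874423400545786
fit X -0.02136523514313051 0.019955796283365287 n 281 zmax 0.07307282229358902
all [0.0061 0.049  0.0214]
ends [0.006  0.0499 0.0217]
-0.022 0.005225200503585115 -0.012442544823927216 0.02452363403973231 75
-0.005 0.004842939032933594 -0.009130215374404636 0.02081031075458886 59
0.012 0.004598732801096802 -0.012129644319241462 0.022795293760798172 56
cheeks 0.03658471044290205 -0.03746033689544221
```

>>> step_arm:
  motion:
    - [8.5,-34.4,-11.9,2,0]
    - [8.5,-34.4,-11.9,2,0]
    - [8.5,-34.4,-11.9,2,0]
    - [8.5,-34.4,-11.9,2,0]
    - [8.5,-34.4,-11.9,2,0]
    - [8.5,-34.4,-11.9,2,0]
    - [8.5,-34.4,-11.9,2,0]
    - [8.5,-34.4,-11.9,2,0]
    - [8.5,-34.4,-11.9,2,0]
    - [8.5,-34.4,-11.9,2,0]
    - [8.5,-34.4,-11.9,2,0]

```text
time: 2.85
tool_pos: [0.4925, -0.1635, 0.2014]
tcp_rot: [-1.952, -2.461, -0.001]
wrist_force: [0.1, -0.9, 0.6]
width: 0.993
grip_force: 0.0
```

Run:
```python
from h import *
np.set_printoptions(precision=4,suppress=True)
s=bot.read_state();print(s['tool_pos'],s['tcp_rot'],s['q'])
im,d,K,k1,M=cam('wrist');save('wr',im);np.savez('wr.npz',im=im,d=d,K=K,k1=k1,M=M)
P=cloud(d,K,k1,M).reshape(-1,3);P=P[np.linalg.norm(P[:,:2]-(.493,-.165),axis=1)<.09]
for lo,hi in((.007,.013),(.052,.07)):
    q=P[(P[:,2]>lo)&(P[:,2]<hi)]
    print(lo,len(q),np.median(q[:,2]),cv2.minAreaRect(q[:,:2].astype(np.float32)))
q=P[(P[:,2]>.053)&(P[:,2]<.059)&(np.linalg.norm(P[:,:2]-(.493,-.165),axis=1)<.023)]
print('bar',len(q),np.median(q[:,2]),cv2.minAreaRect(q[:,:2].astype(np.float32)))
```

```text
[ 0.4925 -0.1635  0.2014] [-1.9521 -2.4612 -0.0009] [-0.369  -0.0108  1.968   0.0007  1.1844 -0.5989]
0.007 4508 0.010419973846808844 ((0.4949685037136078, -0.16624656319618225), (0.07015016674995422, 0.11000297218561172), 13.492622375488281)
0.052 3226 0.05699870649408037 ((0.4941299855709076, -0.15627184510231018), (0.030746636912226677, 0.12765830755233765), 14.14698314666748)
bar 902 0.05643852157621318 ((0.494717538356781, -0.1647024303674698), (0.015782419592142105, 0.04567685350775719), 12.740521430969238)
```

View pics/wr.png

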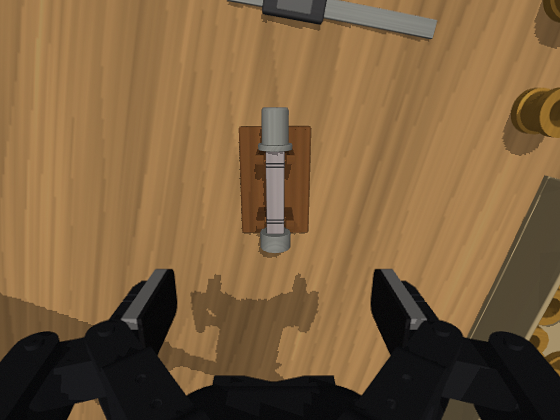

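>>> step_arm:
  motion:
    - [8.5,-0.2,0.2,4,0]
    - [8.5,-0.2,0.2,8,0]
    - [8.5,-0.2,0.2,12,0]
    - [8.5,-0.2,0.2,14,0]
    - [6,-0.2,0.2,16,0]
    - [5,-0.2,0.2,17,0]
    - [4,-0.2,0.2,17.2,0]
    - [3,-0.2,0.2,17.2,0]
    - [3,-0.2,0.2,17.2,0]
  force: 30

```text
time: 3.8
tool_pos: [0.4958, -0.167, 0.0306]
tcp_rot: [1.953, 2.458, 0.001]
wrist_force: [0.0, 0.3, 0.3]
width: 0.355
grip_force: 0.0
```

Run:
```python
from h import *
from scipy.optimize import least_squares
np.set_printoptions(precision=4,suppress=True)
z=np.load('wf.npz');P=cloud(z['d'],z['K'],float(z['k1']),z['M']).reshape(-1,3)
c=np.array([.5315,.196]);a=np.radians(13.15);v=np.array([np.cos(a),np.sin(a)]);u=np.array([-v[1],v[0]])
X=(P[:,:2]-c)@u;Y=(P[:,:2]-c)@v;Z=P[:,2]
k=(abs(X)<.024)&(abs(Y)<.028)&(Z>.06)&(Z<.078)
for nm,m in(('all',k),('ends',k&(abs(X)>.012))):
    o=least_squares(lambda p:np.hypot(Y[m]-p[0],Z[m]-p[1])-p[2],[0.003,.05,.021],loss='soft_l1',f_scale=.001);print(nm,o.x,m.sum())
    o=least_squares(lambda p:np.hypot(Y[m]-p[0],Z[m]-p[1])-.022,[0.003,.05],loss='soft_l1',f_scale=.001);print(nm,o.x)
s=bot.read_state();print(s['tool_pos'],s['tcp_rot'])
im,d,K,k1,M=cam('wrist');save('wg',im)
```

```text
all [0.0065 0.0495 0.0214] 1742
all [0.0065 0.0487]
ends [0.0065 0.0501 0.0221] 801
ends [0.0065 0.0502]
[ 0.4958 -0.167   0.0306] [1.9529 2.458  0.0011]
```

View pics/wg.png

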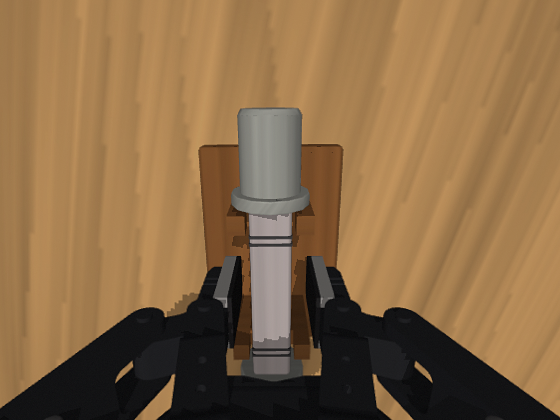

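>>> step_arm:
  motion:
    - [2.6,0.1,-0.15,0,0]
    - [2,0.1,-0.15,0.1,0]
    - [1.2,0.1,-0.15,0.1,0]
    - [1.2,0.1,-0.15,0.1,0]
    - [1.2,0.1,-0.15,0.1,0]
    - [1.2,0.1,-0.15,0.1,0]
    - [1.2,0.1,-0.15,0.1,0]
  force: 80

```text
time: 4.55
tool_pos: [0.4934, -0.1664, 0.0291]
tcp_rot: [1.955, 2.458, 0.001]
wrist_force: [-1.1, 0.5, 5.9]
width: 0.17
grip_force: 78.4
```

>>> step_arm:
  motion:
    - [1.2,0,0,-1,0]
    - [1.2,0,0,-3,0]
    - [1.2,0,0,-6,0]
    - [1.2,0,0,-8,0]
    - [1.2,4,2.1,-8,0]
    - [1.2,8,4.1,-8,0]
    - [1.2,12,6.2,-8,0]
    - [1.2,16,8.3,-8,0]
    - [1.2,20,10.3,-8,0]
    - [1.2,23,11.9,-8,0]
    - [1.2,24,12.4,-8,0]
    - [1.2,24,12.4,-5,0]
    - [1.2,24,12.4,-2,0]
    - [1.2,24,12.4,-0.5,0]
    - [1.2,24,12.4,-0.2,0]
    - [1.2,24,12.4,-0.2,0]
    - [1.2,24,12.4,-0.2,0]

```text
time: 6.25
tool_pos: [0.5609, 0.0954, 0.0317]
tcp_rot: [1.955, 2.457, 0.002]
wrist_force: [0.7, -0.6, -4.0]
width: 0.171
grip_force: 78.8
```

Run:
```python
from h import *
np.set_printoptions(precision=4,suppress=True)
s=bot.read_state();print(s['tool_pos'],s['tcp_rot'],s['wrist_force'])
im,d,K,k1,M=cam('wrist');save('wi',im[0:420]);np.savez('wi.npz',im=im,d=d,K=K,k1=k1,M=M)
mv((.5602,.0950,.0311),13.1)
```

```text
[0.5609 0.0954 0.0317] [1.9546 2.4574 0.0025] [ 0.7378 -0.5734 -4.0025]
shift [-0.02 -0.1   0.09] twist -0.09 t 6.3
```

View pics/wi.png

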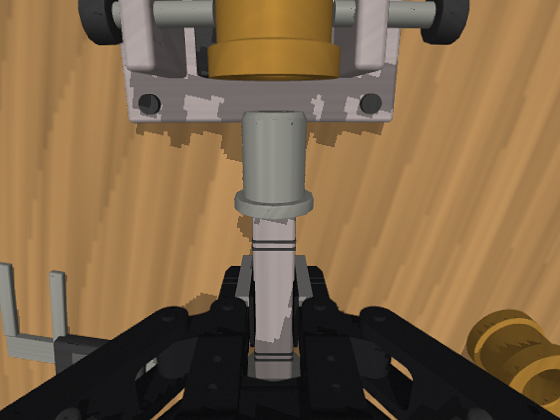

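>>> step_arm:
  motion:
    - [1.2,0.4,0,0.05,0]
    - [1.2,0.8,0,0.05,0]
    - [1.2,1.0,0,0.05,0]
    - [1.2,1.15,0,0.05,0]
    - [1.2,1.3,0,0.05,0]
    - [1.2,1.45,0,0.05,0]
    - [1.2,1.5,0,0.05,0]

```text
time: 7.0
tool_pos: [0.5566, 0.1105, 0.0301]
tcp_rot: [1.955, 2.459, 0.001]
wrist_force: [1.5, -0.6, -2.5]
width: 0.169
grip_force: 79.1
```

>>> step_arm:
  motion:
    - [1.2,0.2,0,-0.05,0]
    - [1.2,0.4,0,-0.05,0]
    - [1.2,0.6,0,-0.05,0]
    - [1.2,0.8,0,-0.05,0]
    - [1.2,0.8,0,-0.05,0]

```text
time: 7.5
tool_pos: [0.5546, 0.1184, 0.0304]
tcp_rot: [1.955, 2.459, 0.001]
wrist_force: [1.7, 1.2, -2.3]
width: 0.169
grip_force: 79.0
```

>>> step_arm:
  motion:
    - [1.2,0.3,0,0,0]
    - [1.2,0.6,0,0,0]
    - [1.2,0.9,0,0,0]
    - [1.2,1.2,0,0,0]
    - [1.2,1.4,0,0,0]
    - [1.2,1.5,0,0,0]
    - [1.2,1.5,0,0,0]

```text
time: 8.2
tool_pos: [0.5512, 0.1329, 0.0304]
tcp_rot: [1.955, 2.459, 0.001]
wrist_force: [2.1, 0.5, -2.3]
width: 0.168
grip_force: 79.0
```

>>> step_arm:
  motion:
    - [1.2,0.1,0,0,0]
    - [1.2,0.2,0,0,0]
    - [1.2,0.3,0,0,0]
    - [1.2,0.35,0,0,0]
    - [1.2,0.35,0,0,0]

```text
time: 8.7
tool_pos: [0.5507, 0.1352, 0.0305]
tcp_rot: [1.954, 2.459, -0.001]
wrist_force: [3.4, -3.8, -1.1]
width: 0.169
grip_force: 79.1
```

>>> step_arm:
  motion:
    - [1.2,0.1,0,0,0]
    - [1.2,0.1,0,0,0]
    - [1.2,0.1,0,0,0]

```text
time: 9.0
tool_pos: [0.5507, 0.1353, 0.0305]
tcp_rot: [1.952, 2.458, -0.002]
wrist_force: [4.6, -7.4, -0.9]
width: 0.167
grip_force: 79.2
```

>>> step_arm:
  motion:
    - [1.2,0.1,0,0,0]
    - [1.2,0.2,0,0,0]
    - [1.2,0.2,0,0,0]
    - [1.2,0.2,0,0,0]
    - [1.2,0.2,0,0,0]

```text
time: 9.5
tool_pos: [0.5507, 0.1353, 0.0306]
tcp_rot: [1.95, 2.457, -0.005]
wrist_force: [5.4, -14.5, -1.9]
width: 0.171
grip_force: 79.3
```

Run:
```python
from h import *
im,d,K,k1,M=cam('wrist');save('ws',im)
```

```text
(no output)
```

View pics/ws.png

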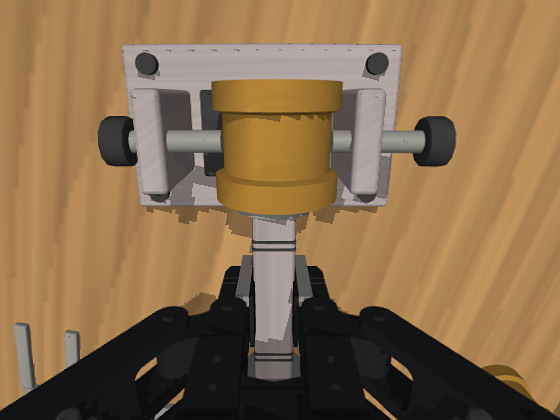

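>>> step_arm:
  motion:
    - [1.2,-0.5,0,0,0]
    - [1.2,-1.2,0,0,0]
    - [1.2,-2,0,0,0]
    - [1.2,-3,0,0,0]
    - [1.2,-4,0,0,0]
    - [1.2,-5,0,0,0]
    - [1.2,-6,0,0,0]
    - [1.2,-6,0,0,0]
    - [1.2,-6,0,0,0]

```text
time: 10.45
tool_pos: [0.5628, 0.0801, 0.03]
tcp_rot: [-1.956, -2.458, 0.001]
wrist_force: [0.3, 0.6, -3.4]
width: 0.172
grip_force: 79.0
```

>>> step_arm:
  motion:
    - [1.2,0,0,-3,0]
    - [1.2,0,0,-6.5,0]
    - [1.2,0,0,-7,0]
    - [1.2,4,0,-7,0]
    - [1.2,8,0,-7,0]
    - [1.2,12,0,-7,0]
    - [1.2,16,0,-7,0]
    - [1.2,19,0,-7,0]
    - [1.2,20.5,0,-7,0]
    - [1.2,20.5,0,-7,0]
    - [1.2,20.5,0,-4,0]
    - [1.2,20.5,0,-1.5,0]
    - [1.2,20.5,0,-0.3,0]
    - [1.2,20.5,0,0,0]
    - [1.2,20.5,0,0,0]
    - [1.2,20.5,0,0,0]

```text
time: 12.05
tool_pos: [0.5181, 0.2803, 0.0315]
tcp_rot: [1.955, 2.458, 0.003]
wrist_force: [0.2, -0.3, -3.8]
width: 0.171
grip_force: 79.0
```

Run:
```python
from h import *
np.set_printoptions(precision=4,suppress=True)
s=bot.read_state();p=np.array(s['tool_pos']);print(p)
a=np.radians(13.1);v=np.array([np.cos(a),np.sin(a)]);u=np.array([-v[1],v[0]]);d=p[:2]-(.5507,.1353);print('along',d@u,'lat',d@v)
im,*_=cam('scene');save('sn',cv2.resize(im[60:200,230:417],(748,560),interpolation=cv2.INTER_CUBIC))
```

```text
[0.5181 0.2803 0.0315]
along 0.1486155346260036 lat 0.0011302490607419727
```

View pics/sn.png

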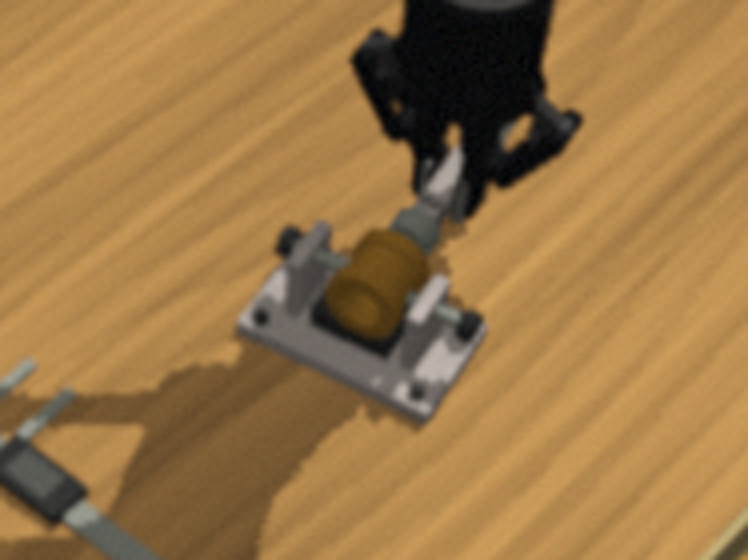

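>>> step_arm:
  motion:
    - [1.2,-0.3,-0.1,0.08,0]
    - [1.2,-0.6,-0.1,0.08,0]
    - [1.2,-0.8,-0.1,0.08,0]
    - [1.2,-0.95,-0.1,0.08,0]
    - [1.2,-1.05,-0.1,0.08,0]
    - [1.2,-1.15,-0.1,0.08,0]
    - [1.2,-1.25,-0.1,0.08,0]
    - [1.2,-1.25,-0.1,0.08,0]

```text
time: 12.9
tool_pos: [0.5186, 0.2684, 0.0295]
tcp_rot: [-1.955, -2.458, -0.001]
wrist_force: [-1.0, 2.6, -2.8]
width: 0.17
grip_force: 79.0
```

>>> step_arm:
  motion:
    - [1.2,0.2,0.08,-0.08,0]
    - [1.2,0.3,0.08,-0.08,0]
    - [1.2,0.3,0.08,-0.08,0]

```text
time: 13.2
tool_pos: [0.5189, 0.2709, 0.0303]
tcp_rot: [1.954, 2.459, -0.0]
wrist_force: [-0.8, 0.6, -3.7]
width: 0.174
grip_force: 79.0
```

>>> step_arm:
  motion:
    - [1.2,-0.15,0,0,0]
    - [1.2,-0.25,0,0,0]
    - [1.2,-0.35,0,0,0]
    - [1.2,-0.45,0,0,0]
    - [1.2,-0.5,0,0,0]
    - [1.2,-0.5,0,0,0]
    - [1.2,-0.5,0,0,0]
    - [1.2,-0.5,0,0,0]

```text
time: 14.0
tool_pos: [0.5195, 0.2685, 0.0305]
tcp_rot: [-1.955, -2.456, -0.005]
wrist_force: [-3.1, 10.1, -4.0]
width: 0.171
grip_force: 79.0
```

Pressing at about 10 N, with no entry. Hold.

>>> step_arm:
  motion:
    - [1.2,0,0,0,0]
    - [1.2,0,0,0,0]
    - [1.2,0,0,0,0]
    - [1.2,0,0,0,0]
    - [1.2,0,0,0,0]
    - [1.2,0,0,0,0]
    - [1.2,0,0,0,0]
    - [1.2,0,0,0,0]

```text
time: 14.8
tool_pos: [0.5194, 0.2685, 0.0305]
tcp_rot: [-1.955, -2.456, -0.005]
wrist_force: [-3.2, 8.6, -4.0]
width: 0.172
grip_force: 79.0
```

>>> step_arm:
  motion:
    - [1.2,0.6,0,0,0]
    - [1.2,1.5,0,0,0]
    - [1.2,2,0,-2,0]
    - [1.2,2,0,-5,0]
    - [1.2,2,0,-8,0]
    - [1.2,2,0,-8,0]
    - [1.2,2,0,-8,0]

```text
time: 15.5
tool_pos: [0.5159, 0.2858, 0.1108]
tcp_rot: [1.954, 2.459, 0.002]
wrist_force: [0.8, -0.5, -3.0]
width: 0.171
grip_force: 79.2
```

Run:
```python
from h import *
mv((.4938,-.1664,.075),13.1)
```

```text
shift [-43.55 -12.36   3.55] twist -0.06 t 15.5
```

>>> step_arm:
  motion:
    - [1.2,-4,-1.1,0,0]
    - [1.2,-8.5,-2.4,0,0]
    - [1.2,-13,-3.7,0,0]
    - [1.2,-17.5,-5,0,0]
    - [1.2,-22,-6.2,0,0]
    - [1.2,-26.5,-7.5,0,0]
    - [1.2,-31,-8.8,0,0]
    - [1.2,-35.5,-10.1,0,0]
    - [1.2,-39.5,-11.2,0,0]
    - [1.2,-42,-11.9,1,0]
    - [1.2,-43.3,-12.3,2,0]
    - [1.2,-43.6,-12.4,3,0]
    - [1.2,-43.6,-12.4,3.5,0]
    - [1.2,-43.6,-12.4,3.5,0]
    - [1.2,-43.6,-12.4,3.5,0]

```text
time: 17.0
tool_pos: [0.4929, -0.1659, 0.0749]
tcp_rot: [-1.952, -2.46, -0.0]
wrist_force: [-0.1, -0.3, -2.4]
width: 0.173
grip_force: 79.1
```

Run:
```python
from h import *
im,*_=cam('wrist');save('wp',im)
mv((.4938,-.1664,.0291),13.1)
```

```text
shift [-0.04  0.04  4.63] twist 0.03 t 17.05
```

View pics/wp.png

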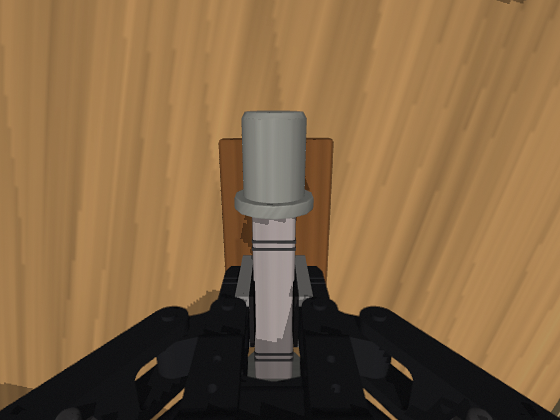

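>>> step_arm:
  motion:
    - [1.2,0,0.08,1,0]
    - [1.2,0,0.08,2,0]
    - [1.2,0,0.08,3,0]
    - [1.2,0,0.08,3.6,0]
    - [1.2,0,0.08,4,0]
    - [1.2,0,0.08,4.2,0]
    - [1.2,0,0.08,4.3,0]
    - [1.2,0,0.08,4.4,0]
    - [1.2,0,0.08,4.4,0]

```text
time: 17.95
tool_pos: [0.4939, -0.1672, 0.0315]
tcp_rot: [1.955, 2.459, 0.0]
wrist_force: [-0.2, -0.0, -3.2]
width: 0.174
grip_force: 79.1
```

>>> step_arm:
  motion:
    - [1.2,0,0,0.05,0]
    - [1.2,0,0,0.1,0]
    - [1.2,0,0,0.15,0]
    - [1.2,0,0,0.2,0]
    - [1.2,0,0,0.2,0]

```text
time: 18.45
tool_pos: [0.4937, -0.167, 0.0292]
tcp_rot: [-1.955, -2.459, 0.0]
wrist_force: [-0.4, -0.4, -3.1]
width: 0.167
grip_force: 79.1
```

>>> step_arm:
  motion:
    - [1.2,0,0,0.05,0]
    - [1.2,0,0,0.1,0]
    - [1.2,0,0,0.1,0]

```text
time: 18.75
tool_pos: [0.4937, -0.1671, 0.029]
tcp_rot: [-1.955, -2.459, 0.0]
wrist_force: [-3.6, 2.7, 5.5]
width: 0.172
grip_force: 80.3
```

>>> step_arm:
  motion:
    - [1.8,0,0,-0.05,0]
    - [2.2,0,0,-0.05,0]
    - [3,0,0,-0.05,0]
    - [4,0,0,-0.05,0]
    - [5,0,0,-0.05,0]
    - [5,0,0,-0.05,0]
  force: 30

```text
time: 19.35
tool_pos: [0.4938, -0.1671, 0.0287]
tcp_rot: [1.955, 2.459, 0.0]
wrist_force: [-0.3, 0.3, 0.0]
width: 0.582
grip_force: 0.0
```

>>> step_arm:
  motion:
    - [5,0,0,-1,0]
    - [5,0,0,-3,0]
    - [6,0,0,-6,0]
    - [6,0,0,-10,0]
    - [6,0,0,-14,0]
    - [6,0,0,-15,0]
    - [6,0,0,-15,0]
    - [6,0,0,-15,0]

```text
time: 20.15
tool_pos: [0.4931, -0.1668, 0.1781]
tcp_rot: [-1.954, -2.458, 0.0]
wrist_force: [-0.8, -1.2, -1.1]
width: 0.701
grip_force: 0.0
```

Run:
```python
from h import *
im,d,K,k1,M=cam('wrist');save('we',im)
P=cloud(d,K,k1,M).reshape(-1,3);P=P[np.linalg.norm(P[:,:2]-(.493,-.165),axis=1)<.09]
q=P[(P[:,2]>.052)&(P[:,2]<.07)];print(cv2.minAreaRect(q[:,:2].astype(np.float32)))
for s in(-.018,.018):
    q=P[(np.linalg.norm(P[:,:2]-(.4945-.228*s,-.165+.974*s),axis=1)<.005)];print(np.median(q[:,2]))
```

```text
((0.49359971284866333, -0.15746867656707764), (0.031095104292035103, 0.1271394044160843), 13.78789234161377)
0.056465029245896414
0.056539090922502644
```

View pics/we.png

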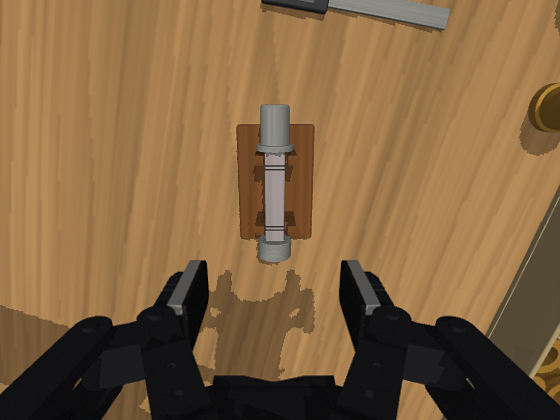

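```bash
python3 -c "
from workcell import bot
print(bot.finish_job())"
```

```text
the job is handed in; nothing more can be done
None
```

The bore passed: the go end went in until its collar seated (pushed to about 15 N), and the no-go end, pressed at about 10 N for over a second, did not enter. The gauge is back level in its cradle and released, nothing else on the table was touched, and I handed the job in at about 20 s.

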